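# Line up the seasonings by height

### The job

Line up the pepper mill, the little lidded pot, the spice jar and the salt shaker in order of height on the wooden board, each standing upright in the middle of its own dark disc. The tallest goes on the end disc nearer the egg box and the shortest on the end disc farthest from it. Do not knock any of the four over on the way.

Things in the scene. Friction and masses are not known exactly. Their poses are not given: they have to be found in the camera images.
- salt: salt shaker, second shortest: clear glass with white salt, grey domed cap; loose, standing, round, 90 mm high; 44 mm wide at 20 to 35 mm height, tapering to 33 mm at 65 mm, cap above that 34 mm wide. Origin: centre of its underside, z up its axis; any yaw. About 0.12 kg
- jar: spice jar, second tallest: glass jar with paper label and red screw cap (fixed); loose, standing, round, 109 mm high, 42 mm in diameter, cap (from 88 mm up) 44 mm. Origin: centre of its underside, z up; any yaw. About 0.11 kg
- mill: dark brown turned-wood pepper mill, the tallest: loose, standing, round, 190 mm high; foot 58 mm in diameter, head (138 to 179 mm height, does not turn) a ball-like knob, 50 mm wide at 150 to 162 mm height and narrower above and below, small metal knob 12 mm on top. Origin: centre of its underside, z up; any yaw. About 0.2 kg
- pot: small white stoneware pot with a fixed wooden lid and knob, the shortest: loose, standing, round, 62 mm high; pot 45 mm wide from 6 to 36 mm height, lid 47 mm wide at 41 to 47 mm, above it a knob 18 mm wide. Origin: centre of its underside, z up; any yaw. About 0.12 kg
- board: fixed low board of light wood, 108 mm deep (x), 370 mm long (y), top face 18 mm above the worktop; lip along its far (+x) edge, 8 mm thick, 12 mm above the top face; four dark discs in a row along y, 90 mm apart. Origin: under the mid-row, on the worktop; x away from the robot, y left along the row; turned up to 0.1 rad. A wall shelf hangs behind and above it: keep the wrist low there
- disc1 (a point): centre, on the board's top face, of dark disc 1 (left end as the robot sees it, board y = +135 mm); disc diameter 70 mm, flush with the board; z up
- disc2 (a point): centre, on the board's top face, of dark disc 2 (second from the left, board y = +45 mm); disc diameter 70 mm, flush with the board; z up
- disc3 (a point): centre, on the board's top face, of dark disc 3 (third from the left, board y = -45 mm); disc diameter 70 mm, flush with the board; z up
- disc4 (a point): centre, on the board's top face, of dark disc 4 (right end, board y = -135 mm); disc diameter 70 mm, flush with the board; z up
- egg_box: grey cardboard egg box, closed, fixed, 106 x 156 x 72 mm (x, y, z), standing just beyond either the left (+y) or the right (-y) end of the board, in line with it (a clear food tub with a red lid stands beyond the other end); it stays put and only tells which end is which. Origin: centre of its underside

How it is judged (in metres and radians):
At the end, for the whole second after the job is handed in: From the end farthest from the egg box: lidded pot, salt shaker, spice jar, pepper mill, each with its underside's centre within 15 mm (horizontally) of its disc's centre and within 6 mm of the board's top face in height, within 0.1 rad of upright, at rest (under 0.02 m/s) (z of pot in the frame of board between 0.012 and 0.024 m and angle between each of pot, salt, jar, mill's own z axis and vertical below 0.1 rad and linear speed of each of pot, salt, jar, mill below 0.02 m/s and z of salt in the frame of board between 0.012 and 0.024 m and z of jar in the frame of board between 0.012 and 0.024 m and z of mill in the frame of board between 0.012 and 0.024 m and ((y of egg_box in the frame of board above 0 m and horizontal distance between pot and disc4 below 0.015 m and horizontal distance between salt and disc3 below 0.015 m and horizontal distance between jar and disc2 below 0.015 m and horizontal distance between mill and disc1 below 0.015 m) or (y of egg_box in the frame of board below 0 m and horizontal distance between pot and disc1 below 0.015 m and horizontal distance between salt and disc2 below 0.015 m and horizontal distance between jar and disc3 below 0.015 m and horizontal distance between mill and disc4 below 0.015 m))); the robot touches nothing.
It fails at once if the lidded pot is knocked over (tilted more than 0.6 rad) (angle between pot's own z axis and vertical above 0.6 rad).
It fails at once if the salt shaker is knocked over (tilted more than 0.6 rad) (angle between salt's own z axis and vertical above 0.6 rad).
It fails at once if the spice jar is knocked over (tilted more than 0.6 rad) (angle between jar's own z axis and vertical above 0.6 rad).
It fails at once if the pepper mill is knocked over (tilted more than 0.6 rad) (angle between mill's own z axis and vertical above 0.6 rad).
It also fails if it takes over 112 s, if anything falls off the work surface, if the arm or the gripper's body presses on something with over 40 N, if the wrist force passes 120 N, or if a joint passes its speed limit or range.

### The arm

A 7-joint arm with a two-finger parallel gripper is mounted at the origin on a cart in front of the work surface, level with it; the furniture and walls round the work are solid. World frame = base frame: x ahead of the robot, y to its left, z up, the work surface at z = 0. Lengths are in mm, angles in rad, forces in N, time in s.
With the tool pointing down it reaches from about 400 to 900 mm from the base axis. Payload 5.5 kg.
Tool frame: the origin (TCP) lies on the centre line of the jaws, within the pads' length; the fingertips stand manip.tip_extent ahead of it and the grasp point (between the pads) lies 11 mm behind it (manip.tip_extent is the distance from the TCP to the fingertips, in mm); z points along the fingers, y is the line along which they close (so a half turn about z gives the same grasp; the last joint's range is limited). The gripper opens to 92 mm and grips with 3 to 60 N. Pads are 19 mm wide; open, the fingers measure 130 mm over their backs; the gripper's body (75 mm by 190 mm) begins 47 mm behind the grasp point.
Start: joints at [1.562, 0.501, -0.427, 1.55, 0.221, 1.138, -0.21], TCP at [174.536, -626.128, 234.729] pointing down, gripper open.
Joint ranges: [-2.88, 2.88], [-0.31, 2.03], [-1.54, 1.56], [0.2, 2.42], [-1.41, 4.55], [0.19, 2.02], [-2.57, 2.57]. Speed limits (rad/s): [2.57, 2.57, 3.14, 3.14, 3.14, 3.14, 3.14].

### API

Orientations are given as a rotation vector (axis times angle).
In Python, from cell import manip gives the robot as it stands.
- The arm moves only by the tool apply_moves, never from a script. Its argument "increments" is a list of rows, each an object of numbers: "wx", "wy", "wz": the turn, a rotation vector about the tool's x, y, z in rad; "dx", "dy", "dz": the shift along the tool's x, y, z in cm; "gripper": the closure, from -1 (fully open) to 1 (shut). In form: [{"wx": .., "wy": .., "wz": .., "dx": .., "dy": .., "dz": .., "gripper": ..}, ...]. A call has 1 to 10 rows; each row is the pose to reach, as a shift and turn from the pose commanded when the call began, along the tool's axes at that moment; what a row does not reach only later rows make up. A row lasts 1/10 s, in which the tool goes at most 50 mm and 8.59 degrees, less where a joint would pass 70% of its speed; a pose out of reach is approached as far as the arm can. A call with a gripper value outside its range is refused whole. The fingers move at their own pace and stop on an object; "grip_force" is the grip in N (left out, the last holds). Time passes only in rows, so rows that repeat a pose let the fingers close. It gives the time, the measured TCP pose, the force, the opening and the grip force at its end, in the units of the state.
- manip.get_obs(): the state, without advancing time (a new reading comes with each control period).
- manip.camera(name): name is "side" or "top"; returns a dict with "image" (420x560x3 uint8, red, green, blue), "intrinsics" (3x3 intrinsics, pixels), "R" (3x3) and "t" (3): a world point X has camera coordinates R X + t. Camera axes: x right, y down, z forward; pixel columns grow to the right and rows downward; lengths in mm; the calibration is good to about 2 mm. A picture is of the moment at which its call begins. There is no depth.
- manip.close_job(): hands the job in; it is judged then, once.
The state is a dict: "time_s": time; "joint_pos": joint angles; "qd": joint speeds; "joint_torque": joint torques, N m; "ee_pos": TCP position; "tcp_rot": TCP orientation; "wrist_force": force on the tool from outside, world axes, zero at the start; "torque": the same for the moment, N m; "gripper_width": finger opening in mm; "gripper_force": force on a finger pad.
Only numpy, scipy, OpenCV 4.12 (cv2) and the standard library are available. Lean on these libraries where they do the work, as an engineer would, in place of code of your own. Each camera call takes 0.05 s, during which the arm holds its last target. There are 200 camera calls.

## Working session

There is one attempt and no reset: what is moved stays moved. The work goes in short steps, Python scripts to look and compute and a tool call to move; the robot and the scene stay as the last step left them, time stands still between calls to the robot, and variables do not carry over. Pictures are saved under pics/ and viewed, at most 14 in all, crops included, and the job is handed in when it is done.

Besides the shell and the picture viewer there is one more tool, called after "Call:" as a command line: name --argument value ..., lists and objects as JSON in quotes. apply_moves: Moves the arm, as the interface text tells. Its arguments: {"type":"object","properties":{"increments":{"type":"array","items":{"type":"object","properties":{"wx":{"type":"number"},"wy":{"type":"number"},"wz":{"type":"number"},"dx":{"type":"number"},"dy":{"type":"number"},"dz":{"type":"number"},"gripper":{"type":"number"}}}},"grip_force":{"type":"number"}},"required":["increments"]}

```bash
mkdir -p pics; ls; python3 - <<'E'
from cell import manip
import cv2
print(manip.tip_extent, {k:v for k,v in manip.get_obs().items()})
for n in("side","top"):
    c=manip.camera(n); cv2.imwrite(f"pics/{n}0.png",c["image"][:,:,::-1]); print(n,c["intrinsics"],c["R"],c["t"], -c["R"].T@c["t"])
E
```

```text
pics
8.0 {'time_s': 0.0, 'joint_pos': array([ 1.56225925,  0.50186676, -0.42679926,  1.55142555,  0.2208026 ,
        1.13832329, -0.21031363]), 'qd': array([ 5.46094821e-04,  6.38756302e-04, -1.12832011e-03,  5.96800523e-05,
        4.07291536e-04,  2.54528172e-04, -7.23514993e-04]), 'joint_torque': array([ 6.92483809e-04, -5.66590118e+01, -5.81537113e+00, -2.79107845e+01,
       -6.84832083e-02,  3.09100596e-02,  2.10810322e-04]), 'ee_pos': array([ 174.23939344, -625.50157223,  233.67738471]), 'tcp_rot': array([-3.11069413e+00, -4.25336085e-01,  3.08001401e-04]), 'wrist_force': array([-0.78636228,  0.16482391, -0.45693419]), 'torque': array([ 0.03623752, -0.00920624,  0.04054812]), 'gripper_force': 0.0, 'gripper_width': 91.72411488802068}
side [[443.81383325   0.         283.81657457]
 [  0.         443.81383325 212.55871   ]
 [  0.           0.           1.        ]] [[-0.99705519  0.07630434 -0.00765541]
 [ 0.06954258  0.85756911 -0.509646  ]
 [-0.03232315 -0.50867756 -0.86035013]] [ 455.15444575  -12.39714651 1176.23913297] [ 492.69598765  574.22760891 1009.14373286]
top [[466.34397069   0.         279.00598306]
 [  0.         466.34397069 207.25068408]
 [  0.           0.           1.        ]] [[-1.72072876e-02 -9.99846931e-01 -3.16595651e-03]
 [-9.82421026e-01  1.74958944e-02 -1.85856992e-01]
 [ 1.85883934e-01 -8.77924673e-05 -9.82571705e-01]] [ -10.36335261  474.77815319 1105.16533587] [ 260.82123489  -18.57140953 1174.11221764]
```

View pics/side0.png

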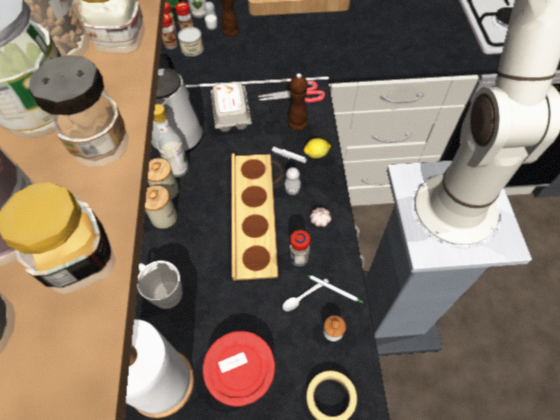

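View pics/top0.png

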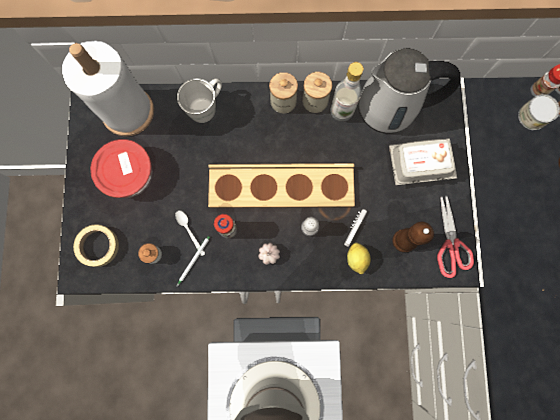

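The egg box is at the right (-y) end: side (231,105), top (423,160). So the order is mill→disc4, jar→disc3, salt→disc2 and pot→disc1. In the top view the discs are at about (228,187), (264,187), (299,187) and (334,187). The jar is at (224,225), the salt at (310,226), the mill near (410,237) and the pot at (149,253).

```bash
cat > h.py <<'E'
import numpy as np, cv2
from cell import manip
def P(c): return c["intrinsics"]@np.c_[c["R"],c["t"]]
def tri(cs,ct,a,b):
    X=cv2.triangulatePoints(P(cs),P(ct),np.float64(a).reshape(2,1),np.float64(b).reshape(2,1))[:,0]; X=X[:3]/X[3]
    e=[np.linalg.norm(proj(c,X)-p) for c,p in((cs,a),(ct,b))]
    return X,e
def proj(c,X):
    p=P(c)@np.r_[X,1]; return p[:2]/p[2]
def ray(c,p,z):
    C=-c["R"].T@c["t"]; d=c["R"].T@np.linalg.inv(c["intrinsics"])@np.r_[p,1]
    return C+d*(z-C[2])/d[2]
def blobs(img,box,lo,hi,amin=20):
    x0,y0,x1,y1=box
    m=cv2.inRange(cv2.cvtColor(img,cv2.COLOR_RGB2HSV)[y0:y1,x0:x1],np.array(lo),np.array(hi))
    n,l,s,c=cv2.connectedComponentsWithStats(m)
    return [(np.round(c[i]+[x0,y0],1).tolist(),s[i][:].tolist()) for i in range(1,n) if s[i][4]>=amin]
E
python3 - <<'E'
from h import *
s=manip.camera("side");t=manip.camera("top")
for n,c,b in(("s",s,(225,150,285,285)),("t",t,(200,155,362,212))):
    print(n,"disc",blobs(c["image"],b,(0,60,20),(18,255,140),60))
for n,c,bs in(("s",s,((285,225,316,268),(282,165,303,197),(322,312,350,345),(285,70,312,132))),("t",t,((208,210,240,242),(298,212,324,240),(135,240,165,268),(388,215,440,255)))):
    for b,(lo,hi,nm) in zip(bs,[((0,120,60),(8,255,255),"redcap"),((0,0,90),(180,70,255),"salt"),((5,110,50),(20,255,255),"potlid"),((0,60,25),(20,255,255),"mill")]):
        print(n,nm,blobs(c["image"],b,lo,hi,12))
def crop(c,b,k):
    x0,y0,x1,y1=b; return cv2.resize(c["image"][y0:y1,x0:x1,::-1],None,fx=k,fy=k,interpolation=cv2.INTER_CUBIC)
a=crop(s,(225,60,355,350),2); b=crop(t,(130,150,460,285),1.6)
H=np.zeros((580,260+530,3),np.uint8);H[:580,:260]=a;H[:b.shape[0],260:260+b.shape[1]]=b
cv2.imwrite("pics/c1.png",H)
R=cv2.Rodrigues(manip.get_obs()["tcp_rot"])[0];print(R.round(3))
E
```

```text
s disc [([275.0, 169.3], [36, 3, 23, 34, 128]), ([252.7, 168.9], [17, 11, 22, 17, 312]), ([253.8, 196.2], [18, 37, 23, 19, 350]), ([233.3, 245.3], [6, 44, 19, 87, 108]), ([254.7, 225.9], [18, 66, 24, 21, 403]), ([255.8, 257.9], [18, 97, 26, 23, 469])]
t disc [([298.9, 166.9], [40, 8, 115, 6, 119]), ([328.5, 185.9], [122, 19, 19, 25, 203]), ([223.0, 187.0], [16, 20, 23, 25, 239]), ([257.6, 186.6], [51, 20, 19, 25, 197]), ([292.8, 186.4], [86, 20, 18, 25, 178]), ([253.5, 207.0], [9, 52, 90, 1, 90])]
s redcap [([299.5, 239.8], [5, 4, 21, 22, 307])]
s salt [([292.3, 180.7], [2, 2, 17, 28, 360])]
s potlid [([334.4, 325.5], [1, 3, 23, 22, 388])]
s mill [([297.8, 103.4], [3, 5, 24, 56, 933])]
t redcap [([223.3, 223.1], [6, 4, 19, 20, 237])]
t salt [([309.6, 225.9], [3, 5, 18, 19, 267])]
t potlid [([147.7, 252.8], [3, 3, 20, 20, 303])]
t mill [([412.1, 236.8], [4, 7, 42, 30, 824])]
[[ 0.963  0.268 -0.   ]
 [ 0.268 -0.963  0.001]
 [ 0.    -0.001 -1.   ]]
```

View pics/c1.png

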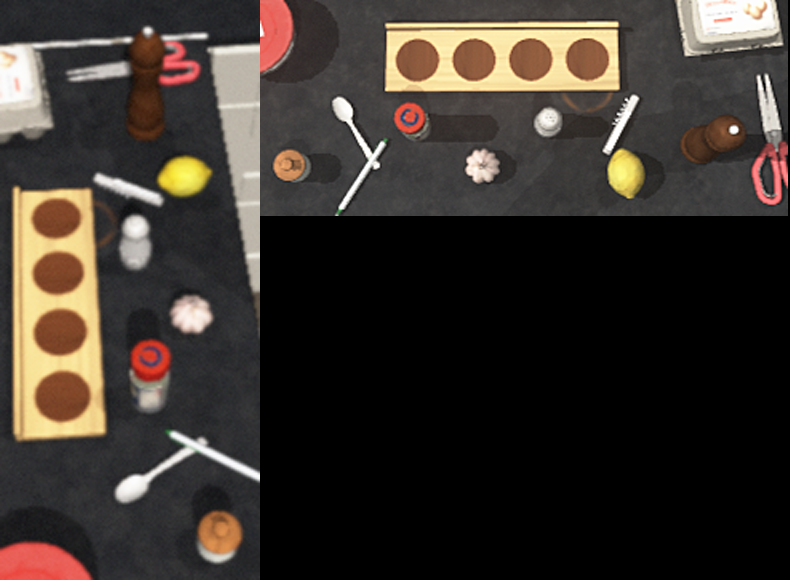

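The crop shows everything standing upright. The brown ring near disc4 is only a stain on the worktop. Next I triangulate the tops and the discs.

```bash
python3 - <<'E'
from h import *
s=manip.camera("side");t=manip.camera("top")
D={}
for n,c,b in(("s",s,(238,150,272,275)),("t",t,(210,170,352,204))):
    x0,y0,x1,y1=b
    m=cv2.inRange(c["image"][y0:y1,x0:x1,0],0,145)
    m=cv2.morphologyEx(m,cv2.MORPH_OPEN,np.ones((5,5)))
    k,l,st,ce=cv2.connectedComponentsWithStats(m)
    D[n]=[(ce[i]+[x0,y0],st[i]) for i in range(1,k) if 200<st[i][4]<700]
    print(n,[(a.round(1).tolist(),q.tolist()) for a,q in D[n]])
S=sorted([a for a,_ in D["s"]],key=lambda a:-a[1]);T=sorted([a for a,_ in D["t"]],key=lambda a:a[0])
for a,b in zip(S,T):
    X,e=tri(s,t,a,b);print("disc",X.round(1),np.round(e,1),ray(s,a,18).round(1),ray(t,b,18).round(1))
def bright(c,b):
    x0,y0,x1,y1=b; g=c["image"][y0:y1,x0:x1].min(2).astype(float);w=np.clip(g-120,0,None);yy,xx=np.mgrid[y0:y1,x0:x1];return np.array([(w*xx).sum(),(w*yy).sum()])/w.sum()
ms,mt=bright(s,(294,70,304,80)),bright(t,(420,225,432,236));print(ms,mt)
for n,h,a,b in(("mill",189,ms,mt),("jar",109,(300.3,237.5),(223.7,224.2)),("salt",88,(292,171),(309.8,224)),("pot",62,(334.8,322),(148.6,252.5))):
    X,e=tri(s,t,a,b);print(n,h,X.round(1),np.round(e,1),ray(s,a,h).round(1),ray(t,b,h).round(1))
for n,a in(("shelf edge",(157,200)),("shelf edge2",(157,20))): print(n,[ray(s,a,z).round(0) for z in(300,400,500)])
print("shelf top view",[ray(t,(280,15),z).round(0) for z in(300,400,500)])
E
```

```text
s [([252.6, 168.8], [4, 10, 22, 18, 320]), ([253.9, 196.2], [5, 37, 23, 19, 363]), ([254.7, 225.8], [5, 66, 24, 21, 413]), ([255.9, 257.9], [6, 97, 25, 23, 472])]
t [([225.3, 187.2], [6, 5, 18, 25, 390]), ([258.4, 186.4], [41, 5, 15, 24, 244]), ([293.4, 187.0], [77, 5, 12, 24, 230]), ([328.6, 185.7], [112, 5, 14, 23, 251])]
disc [532.5 115.8  26.8] [0.3 0.3] [533.5 111.4  18. ] [534. 117.  18.]
disc [531.   31.9  36. ] [0.4 0.3] [532.6  21.4  18. ] [534.5  32.9  18. ]
disc [528.5 -56.   36.4] [0.7 0.7] [530.9 -68.7  18. ] [531.2 -56.1  18. ]
disc [ 529.1 -143.8   37.6] [0.3 0.3] [ 530.5 -158.6   18. ] [ 533.1 -145.7   18. ]
[298.46976744  75.02139535] [425.73290759 230.66190834]
mill 189 [ 391.2 -331.   185.3] [0.1 0.1] [ 391.4 -326.7  189. ] [ 390.9 -329.9  189. ]
jar 109 [425.7 109.9 106.4] [0.3 0.2] [426.5 111.  109. ] [424.8 109.7 109. ]
salt 88 [426.3 -90.9  88.1] [0.6 0.6] [427.8 -91.7  88. ] [424.9 -90.5  88. ]
pot 62 [367.5 295.8  56.5] [0. 0.] [368.2 297.4  62. ] [366.9 294.2  62. ]
shelf edge [array([703., 108., 300.]), array([674., 174., 400.]), array([644., 239., 500.])]
shelf edge2 [array([ 740., -430.,  300.]), array([ 705., -289.,  400.]), array([ 670., -147.,  500.])]
shelf top view [array([831., -28., 300.]), array([766., -27., 400.]), array([700., -26., 500.])]
```

The side-view disc spacing is 270.0 mm end to end, which is exact. The top-view mask was clipped by shading. The tops triangulate at the heights given. I'll redo the top discs from their colour ratio and write a helper that turns world targets into tool shifts.

```bash
cat >> h.py <<'E'
def delta(x,y,z,yaw=0.0):
    """tool-frame shift (cm) and wz to bring TCP to x,y,z with tool y along world +x turned by yaw, z down"""
    o=manip.get_obs();R=cv2.Rodrigues(o["tcp_rot"])[0]
    c,s=np.cos(yaw),np.sin(yaw)
    Rt=np.c_[[-s*-1,-c*-1,0],[c,s,0],[0,0,-1]]; Rt[:,0]=np.cross(Rt[:,1],Rt[:,2])
    w=cv2.Rodrigues(R.T@Rt)[0].ravel()
    print("tcp",o["ee_pos"].round(1),"d cm",(R.T@(np.r_[x,y,z]-o["ee_pos"])/10).round(2),"w",w.round(3),"width",round(o["gripper_width"],1),"t",o["time_s"])
E
python3 - <<'E'
from h import *
s=manip.camera("side");t=manip.camera("top")
x0,y0,x1,y1=210,172,352,204
im=t["image"][y0:y1,x0:x1].astype(float);m=((im[:,:,1]/im[:,:,0])<0.66).astype(np.uint8)
m=cv2.morphologyEx(m,cv2.MORPH_OPEN,np.ones((5,5)))
k,l,st,ce=cv2.connectedComponentsWithStats(m)
T=sorted([ce[i]+[x0,y0] for i in range(1,k) if st[i][4]>200],key=lambda a:a[0])
print([q.tolist() for q in st])
for a,b in zip([(255.9,257.9),(254.7,225.8),(253.9,196.2),(252.6,168.8)],T):
    X,e=tri(s,t,a,b);print(b.round(1),"disc",X.round(1),np.round(e,1),ray(s,a,18).round(1),ray(t,b,18).round(1))
delta(391,-331,225)
E
```

```text
[[0, 0, 142, 32, 2571], [6, 3, 25, 25, 512], [41, 3, 26, 25, 517], [76, 3, 26, 24, 492], [112, 2, 26, 25, 452]]
[228.  187.1] disc [534.  110.5  16.5] [0.2 0.2] [533.5 111.4  18. ] [534.1 110.2  18. ]
[263.4 186.9] disc [532.9  20.4  16.5] [0.2 0.1] [532.5  21.4  18. ] [532.9  20.2  18. ]
[299.  186.3] disc [532.1 -70.2  16.3] [0.5 0.5] [530.8 -68.5  18. ] [532.8 -70.5  18. ]
[334.9 185.3] disc [ 532.7 -161.6   15.4] [0.8 0.8] [ 530.6 -158.6   18. ] [ 533.9 -161.9   18. ]
tcp [ 174.5 -626.   234.6] d cm [ 28.78 -22.61   0.96] w [-0.    -0.    -1.299] width 92.0 t 0.4
```

Call:
apply_moves --increments '[{"dx":1.5,"dy":-1.2,"wz":-0.07,"gripper":-1},{"dx":4.3,"dy":-3.4,"wz":-0.2,"gripper":-1},{"dx":7.7,"dy":-6,"wz":-0.34,"gripper":-1},{"dx":11.2,"dy":-8.8,"wz":-0.49,"gripper":-1},{"dx":14.7,"dy":-11.5,"wz":-0.64,"gripper":-1},{"dx":18.2,"dy":-14.3,"wz":-0.79,"gripper":-1},{"dx":21.7,"dy":-17,"wz":-0.94,"gripper":-1},{"dx":25,"dy":-19.6,"wz":-1.09,"gripper":-1},{"dx":27.4,"dy":-21.6,"wz":-1.23,"gripper":-1},{"dx":28.8,"dy":-22.6,"wz":-1.3,"gripper":-1}]' --grip_force 20

```text
validation failed for argument at $.in...
```

```bash
python3 - <<'E'
from h import *
delta(391,-331,145)
t=manip.camera("top");s=manip.camera("side")
a=cv2.resize(t["image"][170:300,330:480,::-1],None,fx=2.6,fy=2.6);b=cv2.resize(s["image"][20:150,225:375,::-1],None,fx=2.6,fy=2.6)
cv2.imwrite("pics/m1.png",np.hstack([a,b]));delta(391,-331,145)
E
```

```text
tcp [ 174.5 -626.   234.6] d cm [ 28.78 -22.61   8.96] w [-0.    -0.    -1.299] width 92.0 t 0.4
tcp [ 174.5 -626.1  234.7] d cm [ 28.77 -22.61   8.97] w [-0.    -0.    -1.299] width 91.7 t 0.5
```

View pics/m1.png

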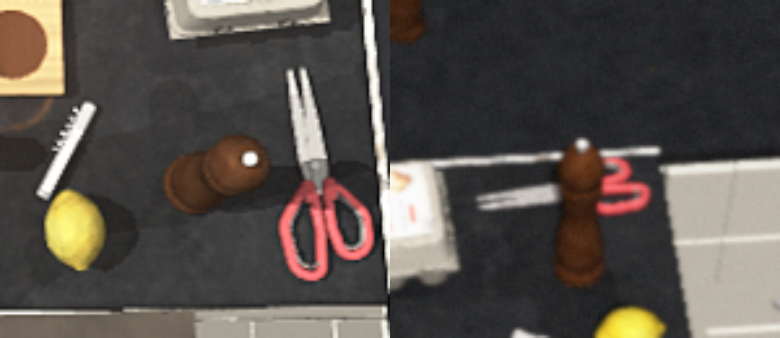

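The call was refused and nothing moved; the picture just shows the mill still standing, with its knob at crop (250,158). I'll try again with every field filled in.

Call:
apply_moves --increments '[{"wx":0,"wy":0,"wz":-0.07,"dx":1.5,"dy":-1.2,"dz":0,"gripper":-1},{"wx":0,"wy":0,"wz":-0.2,"dx":4.3,"dy":-3.4,"dz":0,"gripper":-1},{"wx":0,"wy":0,"wz":-0.34,"dx":7.7,"dy":-6.0,"dz":0,"gripper":-1},{"wx":0,"wy":0,"wz":-0.49,"dx":11.2,"dy":-8.8,"dz":0,"gripper":-1},{"wx":0,"wy":0,"wz":-0.64,"dx":14.7,"dy":-11.5,"dz":0,"gripper":-1},{"wx":0,"wy":0,"wz":-0.79,"dx":18.2,"dy":-14.3,"dz":0,"gripper":-1},{"wx":0,"wy":0,"wz":-0.94,"dx":21.7,"dy":-17.0,"dz":0,"gripper":-1},{"wx":0,"wy":0,"wz":-1.09,"dx":25.0,"dy":-19.6,"dz":0,"gripper":-1},{"wx":0,"wy":0,"wz":-1.23,"dx":27.4,"dy":-21.6,"dz":0,"gripper":-1},{"wx":0,"wy":0,"wz":-1.3,"dx":28.8,"dy":-22.6,"dz":0,"gripper":-1}]' --grip_force 20

```text
time_s: 1.5
ee_pos: [393.0, -328.3, 235.2]
tcp_rot: [2.211, 2.231, 0.001]
wrist_force: [0.2, 0.2, 0.3]
gripper_width: 91.8
gripper_force: 0.0
```

```bash
python3 - <<'E'
from h import *
t=manip.camera("top");s=manip.camera("side")
a=cv2.resize(t["image"][170:300,330:480,::-1],None,fx=2.6,fy=2.6);b=cv2.resize(s["image"][20:150,225:375,::-1],None,fx=2.6,fy=2.6)
cv2.imwrite("pics/m2.png",np.hstack([a,b]));delta(391,-331,145)
E
```

```text
tcp [ 392.9 -329.3  235.1] d cm [-0.16 -0.2   9.01] w [0.001 0.    0.005] width 91.8 t 1.6
```

View pics/m2.png

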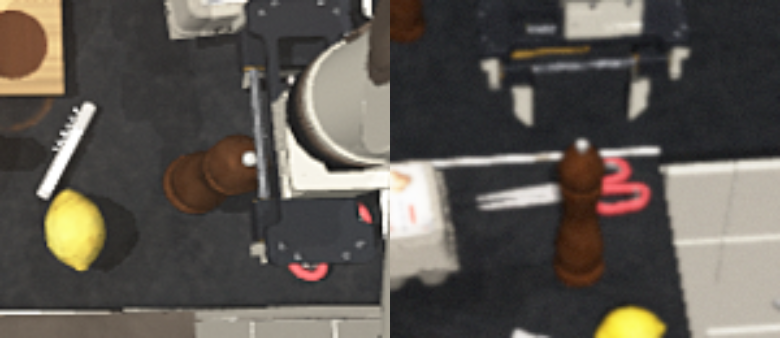

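The jaws are centred on the mill: in the side crop the fingers are at 521 and 638 and the knob at 582. Descending.

Call:
apply_moves --increments '[{"wx":0,"wy":0,"wz":0,"dx":-0.15,"dy":-0.2,"dz":0.7,"gripper":-1},{"wx":0,"wy":0,"wz":0,"dx":-0.15,"dy":-0.2,"dz":2.2,"gripper":-1},{"wx":0,"wy":0,"wz":0,"dx":-0.15,"dy":-0.2,"dz":3.8,"gripper":-1},{"wx":0,"wy":0,"wz":0,"dx":-0.15,"dy":-0.2,"dz":5.4,"gripper":-1},{"wx":0,"wy":0,"wz":0,"dx":-0.15,"dy":-0.2,"dz":7.0,"gripper":-1},{"wx":0,"wy":0,"wz":0,"dx":-0.15,"dy":-0.2,"dz":8.3,"gripper":-1},{"wx":0,"wy":0,"wz":0,"dx":-0.15,"dy":-0.2,"dz":9.0,"gripper":-1},{"wx":0,"wy":0,"wz":0,"dx":-0.15,"dy":-0.2,"dz":9.0,"gripper":-1},{"wx":0,"wy":0,"wz":0,"dx":-0.15,"dy":-0.2,"dz":9.0,"gripper":-0.5},{"wx":0,"wy":0,"wz":0,"dx":-0.15,"dy":-0.2,"dz":9.0,"gripper":0}]' --grip_force 20

```text
time_s: 2.6
ee_pos: [389.9, -332.9, 145.4]
tcp_rot: [2.219, 2.222, 0.0]
wrist_force: [0.3, 0.7, 1.0]
gripper_width: 80.9
gripper_force: 0.0
```

Call:
apply_moves --increments '[{"wx":0,"wy":0,"wz":0,"dx":0,"dy":0,"dz":0,"gripper":0.5},{"wx":0,"wy":0,"wz":0,"dx":0,"dy":0,"dz":0,"gripper":1},{"wx":0,"wy":0,"wz":0,"dx":0,"dy":0,"dz":0,"gripper":1},{"wx":0,"wy":0,"wz":0,"dx":0,"dy":0,"dz":0,"gripper":1},{"wx":0,"wy":0,"wz":0,"dx":0,"dy":0,"dz":0,"gripper":1},{"wx":0,"wy":0,"wz":0,"dx":0,"dy":0,"dz":0,"gripper":1}]' --grip_force 20

```text
time_s: 3.2
ee_pos: [389.6, -332.7, 144.9]
tcp_rot: [2.22, 2.222, 0.0]
wrist_force: [0.1, -0.1, 0.9]
gripper_width: 48.1
gripper_force: 20.0
```

Call:
apply_moves --increments '[{"wx":0,"wy":0,"wz":0,"dx":0,"dy":0,"dz":-0.3,"gripper":1},{"wx":0,"wy":0,"wz":0,"dx":0,"dy":0,"dz":-1.0,"gripper":1},{"wx":0,"wy":0,"wz":0,"dx":0,"dy":0,"dz":-2.0,"gripper":1},{"wx":0,"wy":0,"wz":0,"dx":0,"dy":0,"dz":-3.2,"gripper":1},{"wx":0,"wy":0,"wz":0,"dx":0,"dy":0,"dz":-4.5,"gripper":1},{"wx":0,"wy":0,"wz":0,"dx":0,"dy":0,"dz":-5.8,"gripper":1},{"wx":0,"wy":0,"wz":0,"dx":0,"dy":0,"dz":-7.0,"gripper":1},{"wx":0,"wy":0,"wz":0,"dx":0,"dy":0,"dz":-7.8,"gripper":1},{"wx":0,"wy":0,"wz":0,"dx":0,"dy":0,"dz":-8.0,"gripper":1},{"wx":0,"wy":0,"wz":0,"dx":0,"dy":0,"dz":-8.0,"gripper":1}]' --grip_force 20

```text
time_s: 4.2
ee_pos: [389.3, -332.7, 225.0]
tcp_rot: [2.22, 2.222, -0.0]
wrist_force: [-0.2, 0.6, -2.2]
gripper_width: 48.1
gripper_force: 20.0
```

```bash
python3 - <<'E'
from h import *
t=manip.camera("top");s=manip.camera("side")
a=cv2.resize(t["image"][170:300,330:480,::-1],None,fx=2.6,fy=2.6);b=cv2.resize(s["image"][20:150,225:375,::-1],None,fx=2.6,fy=2.6)
cv2.imwrite("pics/m3.png",np.hstack([a,b]));delta(391,-160,225)
E
```

```text
tcp [ 388.9 -332.4  224.3] d cm [17.24  0.23 -0.06] w [-0.001 -0.001  0.001] width 47.7 t 4.3
```

View pics/m3.png

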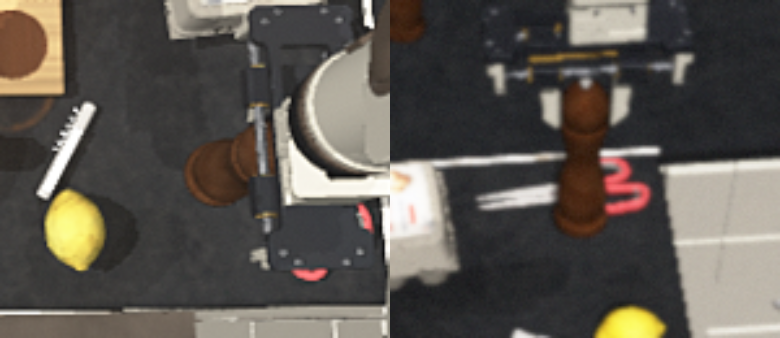

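The mill hangs straight in the jaws. Carrying it along y and then out over disc4.

Call:
apply_moves --increments '[{"wx":0,"wy":0,"wz":0,"dx":0.6,"dy":0,"dz":0,"gripper":1},{"wx":0,"wy":0,"wz":0,"dx":2.0,"dy":0,"dz":0,"gripper":1},{"wx":0,"wy":0,"wz":0,"dx":4.0,"dy":0,"dz":0,"gripper":1},{"wx":0,"wy":0,"wz":0,"dx":6.4,"dy":0,"dz":0,"gripper":1},{"wx":0,"wy":0,"wz":0,"dx":8.8,"dy":0,"dz":0,"gripper":1},{"wx":0,"wy":0,"wz":0,"dx":11.2,"dy":0,"dz":0,"gripper":1},{"wx":0,"wy":0,"wz":0,"dx":13.6,"dy":0,"dz":0,"gripper":1},{"wx":0,"wy":0,"wz":0,"dx":15.6,"dy":0,"dz":0,"gripper":1},{"wx":0,"wy":0,"wz":0,"dx":16.8,"dy":0,"dz":0,"gripper":1},{"wx":0,"wy":0,"wz":0,"dx":17.2,"dy":0,"dz":0,"gripper":1}]' --grip_force 20

```text
time_s: 5.3
ee_pos: [389.1, -159.1, 224.9]
tcp_rot: [2.218, 2.225, -0.001]
wrist_force: [-0.6, -0.7, -2.4]
gripper_width: 47.9
gripper_force: 20.0
```

Call:
apply_moves --increments '[{"wx":0,"wy":0,"wz":0,"dx":0,"dy":0.5,"dz":0,"gripper":1},{"wx":0,"wy":0,"wz":0,"dx":0,"dy":1.7,"dz":0,"gripper":1},{"wx":0,"wy":0,"wz":0,"dx":0,"dy":3.5,"dz":0,"gripper":1},{"wx":0,"wy":0,"wz":0,"dx":0,"dy":5.5,"dz":0,"gripper":1},{"wx":0,"wy":0,"wz":0,"dx":0,"dy":7.5,"dz":0,"gripper":1},{"wx":0,"wy":0,"wz":0,"dx":0,"dy":9.5,"dz":0,"gripper":1},{"wx":0,"wy":0,"wz":0,"dx":0,"dy":11.5,"dz":0,"gripper":1},{"wx":0,"wy":0,"wz":0,"dx":0,"dy":13.2,"dz":0,"gripper":1},{"wx":0,"wy":0,"wz":0,"dx":0,"dy":14.2,"dz":0,"gripper":1},{"wx":0,"wy":0,"wz":0,"dx":0,"dy":14.3,"dz":0,"gripper":1}]' --grip_force 20

```text
time_s: 6.3
ee_pos: [533.2, -161.0, 224.1]
tcp_rot: [-2.221, -2.221, -0.002]
wrist_force: [-0.2, -1.4, -2.4]
gripper_width: 48.2
gripper_force: 20.0
```

```bash
python3 - <<'E'
from h import *
t=manip.camera("top");s=manip.camera("side")
a=cv2.resize(t["image"][120:260,200:420,::-1],None,fx=2,fy=2);b=cv2.resize(s["image"][60:200,210:330,::-1],None,fx=2,fy=2)
cv2.imwrite("pics/m4.png",np.hstack([a,b]));delta(532,-160,163)
E
```

```text
tcp [ 531.7 -160.8  224.2] d cm [0.07 0.04 6.12] w [-0.001 -0.001  0.   ] width 47.7 t 6.4
```

View pics/m4.png

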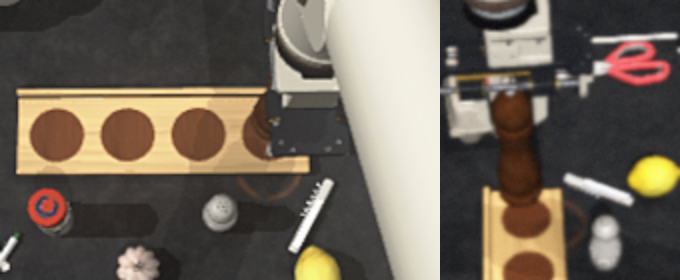

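The mill is over disc4, upright. Lowering.

Call:
apply_moves --increments '[{"wx":0,"wy":0,"wz":0,"dx":0.05,"dy":0,"dz":0.6,"gripper":1},{"wx":0,"wy":0,"wz":0,"dx":0.05,"dy":0,"dz":1.8,"gripper":1},{"wx":0,"wy":0,"wz":0,"dx":0.05,"dy":0,"dz":3.0,"gripper":1},{"wx":0,"wy":0,"wz":0,"dx":0.05,"dy":0,"dz":4.2,"gripper":1},{"wx":0,"wy":0,"wz":0,"dx":0.05,"dy":0,"dz":5.1,"gripper":1},{"wx":0,"wy":0,"wz":0,"dx":0.05,"dy":0,"dz":5.6,"gripper":1},{"wx":0,"wy":0,"wz":0,"dx":0.05,"dy":0,"dz":5.9,"gripper":1},{"wx":0,"wy":0,"wz":0,"dx":0.05,"dy":0,"dz":6.0,"gripper":1},{"wx":0,"wy":0,"wz":0,"dx":0.05,"dy":0,"dz":6.1,"gripper":1},{"wx":0,"wy":0,"wz":0,"dx":0.05,"dy":0,"dz":6.1,"gripper":1}]' --grip_force 20

```text
time_s: 7.4
ee_pos: [532.4, -160.0, 164.0]
tcp_rot: [2.22, 2.222, 0.0]
wrist_force: [-0.6, -0.7, -2.2]
gripper_width: 48.3
gripper_force: 20.0
```

Call:
apply_moves --increments '[{"wx":0,"wy":0,"wz":0,"dx":0,"dy":0,"dz":0.05,"gripper":1},{"wx":0,"wy":0,"wz":0,"dx":0,"dy":0,"dz":0.1,"gripper":1},{"wx":0,"wy":0,"wz":0,"dx":0,"dy":0,"dz":0.15,"gripper":1},{"wx":0,"wy":0,"wz":0,"dx":0,"dy":0,"dz":0.15,"gripper":1}]' --grip_force 20

```text
time_s: 7.8
ee_pos: [532.6, -160.2, 162.9]
tcp_rot: [2.219, 2.222, 0.0]
wrist_force: [0.2, -1.8, 1.7]
gripper_width: 48.0
gripper_force: 20.0
```

Contact: the force has turned upward. Releasing and then rising.

Call:
apply_moves --increments '[{"wx":0,"wy":0,"wz":0,"dx":0,"dy":0,"dz":0,"gripper":0},{"wx":0,"wy":0,"wz":0,"dx":0,"dy":0,"dz":0,"gripper":-0.4},{"wx":0,"wy":0,"wz":0,"dx":0,"dy":0,"dz":0,"gripper":-1},{"wx":0,"wy":0,"wz":0,"dx":0,"dy":0,"dz":0,"gripper":-1},{"wx":0,"wy":0,"wz":0,"dx":0,"dy":0,"dz":-0.5,"gripper":-1},{"wx":0,"wy":0,"wz":0,"dx":0,"dy":0,"dz":-1.6,"gripper":-1},{"wx":0,"wy":0,"wz":0,"dx":0,"dy":0,"dz":-3.2,"gripper":-1},{"wx":0,"wy":0,"wz":0,"dx":0,"dy":0,"dz":-5.0,"gripper":-1},{"wx":0,"wy":0,"wz":0,"dx":0,"dy":0,"dz":-6.5,"gripper":-1},{"wx":0,"wy":0,"wz":0,"dx":0,"dy":0,"dz":-7.2,"gripper":-1}]' --grip_force 20

```text
time_s: 8.8
ee_pos: [533.2, -160.1, 236.8]
tcp_rot: [2.218, 2.22, 0.002]
wrist_force: [0.3, -0.5, -0.1]
gripper_width: 92.0
gripper_force: 0.0
```

```bash
python3 - <<'E'
from h import *
delta(426,-91,235)
E
```

```text
tcp [ 533.2 -160.1  236.8] d cm [  6.92 -10.72   0.14] w [0.003 0.001 0.001] width 92.0 t 8.8
```

Call:
apply_moves --increments '[{"wx":0,"wy":0,"wz":0,"dx":0.7,"dy":-1.0,"dz":0,"gripper":-1},{"wx":0,"wy":0,"wz":0,"dx":2.1,"dy":-3.2,"dz":0,"gripper":-1},{"wx":0,"wy":0,"wz":0,"dx":3.8,"dy":-5.9,"dz":0,"gripper":-1},{"wx":0,"wy":0,"wz":0,"dx":5.5,"dy":-8.5,"dz":1.0,"gripper":-1},{"wx":0,"wy":0,"wz":0,"dx":6.6,"dy":-10.2,"dz":3.0,"gripper":-1},{"wx":0,"wy":0,"wz":0,"dx":6.9,"dy":-10.7,"dz":5.5,"gripper":-1},{"wx":0,"wy":0,"wz":0,"dx":6.9,"dy":-10.7,"dz":8.0,"gripper":-1},{"wx":0,"wy":0,"wz":0,"dx":6.9,"dy":-10.7,"dz":9.6,"gripper":-1},{"wx":0,"wy":0,"wz":0,"dx":6.9,"dy":-10.7,"dz":10.0,"gripper":-1},{"wx":0,"wy":0,"wz":0,"dx":6.9,"dy":-10.7,"dz":10.0,"gripper":-1}]' --grip_force 15

```text
time_s: 9.8
ee_pos: [423.9, -90.5, 133.7]
tcp_rot: [-2.218, -2.222, 0.001]
wrist_force: [0.5, 0.0, -0.7]
gripper_width: 91.7
gripper_force: 0.0
```

```bash
python3 - <<'E'
from h import *
t=manip.camera("top");s=manip.camera("side")
a=cv2.resize(t["image"][120:260,200:420,::-1],None,fx=2,fy=2);b=cv2.resize(s["image"][80:220,210:330,::-1],None,fx=2,fy=2)
cv2.imwrite("pics/m5.png",np.hstack([a,b]));delta(426,-91,64)
E
```

```text
tcp [425.2 -90.9 134.8] d cm [-0.01  0.07  7.08] w [0.001 0.    0.001] width 92.4 t 9.9
```

View pics/m5.png

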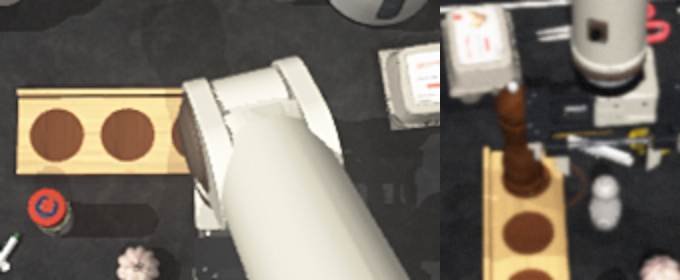

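The mill stands on disc4. The gripper body would pass within a few millimetres of its head, so I'm yawing the tool 0.3 rad away before descending.

Call:
apply_moves --increments '[{"wx":0,"wy":0,"wz":-0.1,"dx":0,"dy":0.1,"dz":0,"gripper":-1},{"wx":0,"wy":0,"wz":-0.2,"dx":0,"dy":0.1,"dz":0,"gripper":-1},{"wx":0,"wy":0,"wz":-0.3,"dx":0,"dy":0.1,"dz":0.5,"gripper":-1},{"wx":0,"wy":0,"wz":-0.3,"dx":0,"dy":0.1,"dz":1.8,"gripper":-1},{"wx":0,"wy":0,"wz":-0.3,"dx":0,"dy":0.1,"dz":3.5,"gripper":-1},{"wx":0,"wy":0,"wz":-0.3,"dx":0,"dy":0.1,"dz":5.2,"gripper":-1},{"wx":0,"wy":0,"wz":-0.3,"dx":0,"dy":0.1,"dz":6.6,"gripper":-1},{"wx":0,"wy":0,"wz":-0.3,"dx":0,"dy":0.1,"dz":7.1,"gripper":-1},{"wx":0,"wy":0,"wz":-0.3,"dx":0,"dy":0.1,"dz":7.1,"gripper":-0.5},{"wx":0,"wy":0,"wz":-0.3,"dx":0,"dy":0.1,"dz":7.1,"gripper":0}]' --grip_force 15

```text
time_s: 10.9
ee_pos: [426.7, -91.1, 64.0]
tcp_rot: [1.862, 2.528, 0.001]
wrist_force: [-0.2, 0.0, -0.2]
gripper_width: 80.3
gripper_force: 0.0
```

Call:
apply_moves --increments '[{"wx":0,"wy":0,"wz":0,"dx":0,"dy":0,"dz":0,"gripper":0.3},{"wx":0,"wy":0,"wz":0,"dx":0,"dy":0,"dz":0,"gripper":0.6},{"wx":0,"wy":0,"wz":0,"dx":0,"dy":0,"dz":0,"gripper":1},{"wx":0,"wy":0,"wz":0,"dx":0,"dy":0,"dz":0,"gripper":1},{"wx":0,"wy":0,"wz":0,"dx":0,"dy":0,"dz":0,"gripper":1},{"wx":0,"wy":0,"wz":0,"dx":0,"dy":0,"dz":0,"gripper":1},{"wx":0,"wy":0,"wz":0,"dx":0,"dy":0,"dz":0,"gripper":1},{"wx":0,"wy":0,"wz":0,"dx":0,"dy":0,"dz":0,"gripper":1}]' --grip_force 15

```text
time_s: 11.7
ee_pos: [425.9, -91.1, 63.2]
tcp_rot: [-1.863, -2.529, 0.001]
wrist_force: [-1.2, -0.6, 2.2]
gripper_width: 33.8
gripper_force: 14.9
```

Call:
apply_moves --increments '[{"wx":0,"wy":0,"wz":0,"dx":0,"dy":0,"dz":-0.3,"gripper":1},{"wx":0,"wy":0,"wz":0,"dx":0,"dy":0,"dz":-1.0,"gripper":1},{"wx":0,"wy":0,"wz":0,"dx":0,"dy":0,"dz":-2.0,"gripper":1},{"wx":0,"wy":0,"wz":0,"dx":0,"dy":0,"dz":-3.2,"gripper":1},{"wx":0,"wy":0,"wz":0,"dx":0,"dy":0,"dz":-4.4,"gripper":1},{"wx":0,"wy":0,"wz":0,"dx":0,"dy":0,"dz":-5.4,"gripper":1},{"wx":0,"wy":0,"wz":0,"dx":0,"dy":0,"dz":-6.0,"gripper":1},{"wx":0,"wy":0,"wz":0,"dx":0,"dy":0,"dz":-6.0,"gripper":1}]' --grip_force 15

```text
time_s: 12.5
ee_pos: [426.7, -91.5, 124.2]
tcp_rot: [1.863, 2.527, 0.0]
wrist_force: [0.2, -0.7, -1.4]
gripper_width: 33.6
gripper_force: 14.7
```

```bash
python3 - <<'E'
from h import *
t=manip.camera("top");s=manip.camera("side")
a=cv2.resize(t["image"][120:260,200:420,::-1],None,fx=2,fy=2);b=cv2.resize(s["image"][80:220,210:330,::-1],None,fx=2,fy=2)
cv2.imwrite("pics/m6.png",np.hstack([a,b]));delta(426,21,124);delta(532.8,21,124)
E
```

```text
tcp [425.9 -91.3 123.3] d cm [10.73  3.33 -0.08] w [0.    0.    0.301] width 33.8 t 12.6
tcp [425.9 -91.3 123.3] d cm [ 7.56 13.53 -0.08] w [0.    0.    0.301] width 33.8 t 12.6
```

View pics/m6.png

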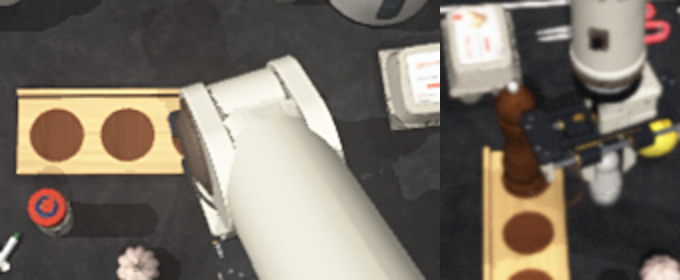

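Call:
apply_moves --increments '[{"wx":0,"wy":0,"wz":0,"dx":0.5,"dy":0.2,"dz":0,"gripper":1},{"wx":0,"wy":0,"wz":0,"dx":1.7,"dy":0.5,"dz":0,"gripper":1},{"wx":0,"wy":0,"wz":0,"dx":3.5,"dy":1.1,"dz":0,"gripper":1},{"wx":0,"wy":0,"wz":0.05,"dx":5.5,"dy":1.7,"dz":0,"gripper":1},{"wx":0,"wy":0,"wz":0.12,"dx":7.5,"dy":2.3,"dz":0,"gripper":1},{"wx":0,"wy":0,"wz":0.2,"dx":9.2,"dy":2.9,"dz":0,"gripper":1},{"wx":0,"wy":0,"wz":0.27,"dx":10.3,"dy":3.2,"dz":0,"gripper":1},{"wx":0,"wy":0,"wz":0.3,"dx":10.7,"dy":3.3,"dz":0,"gripper":1},{"wx":0,"wy":0,"wz":0.3,"dx":10.7,"dy":3.3,"dz":0,"gripper":1}]' --grip_force 15

```text
time_s: 13.5
ee_pos: [425.3, 23.0, 123.1]
tcp_rot: [-2.216, -2.226, -0.0]
wrist_force: [0.7, -0.2, -1.1]
gripper_width: 33.3
gripper_force: 14.7
```

```bash
python3 - <<'E'
from h import *
delta(532.8,21,81.5)
E
```

```text
tcp [425.3  23.  123.1] d cm [-0.25 10.75  4.15] w [-0.    -0.001  0.004] width 33.3 t 13.5
```

Call:
apply_moves --increments '[{"wx":0,"wy":0,"wz":0,"dx":0,"dy":0.5,"dz":0,"gripper":1},{"wx":0,"wy":0,"wz":0,"dx":0,"dy":1.7,"dz":0,"gripper":1},{"wx":0,"wy":0,"wz":0,"dx":-0.1,"dy":3.5,"dz":0,"gripper":1},{"wx":0,"wy":0,"wz":0,"dx":-0.1,"dy":5.5,"dz":0,"gripper":1},{"wx":0,"wy":0,"wz":0,"dx":-0.1,"dy":7.5,"dz":0,"gripper":1},{"wx":0,"wy":0,"wz":0,"dx":-0.1,"dy":9.2,"dz":0,"gripper":1},{"wx":0,"wy":0,"wz":0,"dx":-0.1,"dy":10.4,"dz":0.3,"gripper":1},{"wx":0,"wy":0,"wz":0,"dx":-0.1,"dy":10.7,"dz":1.2,"gripper":1},{"wx":0,"wy":0,"wz":0,"dx":-0.1,"dy":10.7,"dz":2.4,"gripper":1},{"wx":0,"wy":0,"wz":0,"dx":-0.1,"dy":10.7,"dz":3.4,"gripper":1}]' --grip_force 15

```text
time_s: 14.5
ee_pos: [531.4, 19.8, 87.5]
tcp_rot: [-2.219, -2.222, 0.003]
wrist_force: [0.0, 0.0, -0.9]
gripper_width: 33.1
gripper_force: 14.7
```

Call:
apply_moves --increments '[{"wx":0,"wy":0,"wz":0,"dx":0,"dy":0,"dz":0.4,"gripper":1},{"wx":0,"wy":0,"wz":0,"dx":0,"dy":0,"dz":0.65,"gripper":1},{"wx":0,"wy":0,"wz":0,"dx":0,"dy":0,"dz":0.75,"gripper":1},{"wx":0,"wy":0,"wz":0,"dx":0,"dy":0,"dz":0.8,"gripper":1},{"wx":0,"wy":0,"wz":0,"dx":0,"dy":0,"dz":0.8,"gripper":1}]' --grip_force 15

```text
time_s: 15.0
ee_pos: [533.1, 20.0, 81.6]
tcp_rot: [2.22, 2.222, 0.001]
wrist_force: [-0.6, -0.3, -0.7]
gripper_width: 33.9
gripper_force: 14.7
```

Call:
apply_moves --increments '[{"wx":0,"wy":0,"wz":0,"dx":0,"dy":0,"dz":0.05,"gripper":1},{"wx":0,"wy":0,"wz":0,"dx":0,"dy":0,"dz":0.1,"gripper":1},{"wx":0,"wy":0,"wz":0,"dx":0,"dy":0,"dz":0.1,"gripper":1}]' --grip_force 15

```text
time_s: 15.3
ee_pos: [533.3, 20.2, 81.1]
tcp_rot: [2.219, 2.222, 0.001]
wrist_force: [-2.1, 0.2, 5.6]
gripper_width: 33.4
gripper_force: 15.3
```

Contact. Releasing and rising.

Call:
apply_moves --increments '[{"wx":0,"wy":0,"wz":0,"dx":0,"dy":0,"dz":0,"gripper":0.2},{"wx":0,"wy":0,"wz":0,"dx":0,"dy":0,"dz":0,"gripper":-0.4},{"wx":0,"wy":0,"wz":0,"dx":0,"dy":0,"dz":0,"gripper":-1},{"wx":0,"wy":0,"wz":0,"dx":0,"dy":0,"dz":0,"gripper":-1},{"wx":0,"wy":0,"wz":0,"dx":0,"dy":0,"dz":-0.5,"gripper":-1},{"wx":0,"wy":0,"wz":0,"dx":0,"dy":0,"dz":-1.6,"gripper":-1},{"wx":0,"wy":0,"wz":0,"dx":0,"dy":0,"dz":-3.2,"gripper":-1},{"wx":0,"wy":0,"wz":0,"dx":0,"dy":0,"dz":-5.0,"gripper":-1},{"wx":0,"wy":0,"wz":0,"dx":0,"dy":0,"dz":-6.5,"gripper":-1},{"wx":0,"wy":0,"wz":0,"dx":0,"dy":0,"dz":-7.2,"gripper":-1}]' --grip_force 15

```text
time_s: 16.3
ee_pos: [534.0, 20.2, 154.7]
tcp_rot: [2.219, 2.221, 0.003]
wrist_force: [0.7, 1.0, -0.6]
gripper_width: 91.3
gripper_force: 0.0
```

```bash
python3 - <<'E'
from h import *
t=manip.camera("top");s=manip.camera("side")
delta(425.5,110,152)
E
```

```text
tcp [533.8  19.9 153.8] d cm [  9.02 -10.82   0.15] w [0.003 0.001 0.001] width 91.9 t 16.4
```

Call:
apply_moves --increments '[{"wx":0,"wy":0,"wz":0,"dx":0.9,"dy":-1.1,"dz":0,"gripper":-1},{"wx":0,"wy":0,"wz":0,"dx":2.7,"dy":-3.2,"dz":0,"gripper":-1},{"wx":0,"wy":0,"wz":0,"dx":5.0,"dy":-6.0,"dz":0,"gripper":-1},{"wx":0,"wy":0,"wz":0,"dx":7.2,"dy":-8.6,"dz":0,"gripper":-1},{"wx":0,"wy":0,"wz":0,"dx":8.6,"dy":-10.3,"dz":0,"gripper":-1},{"wx":0,"wy":0,"wz":0,"dx":9.0,"dy":-10.8,"dz":0,"gripper":-1},{"wx":0,"wy":0,"wz":0,"dx":9.0,"dy":-10.8,"dz":0,"gripper":-1}]' --grip_force 15

```text
time_s: 17.1
ee_pos: [424.3, 110.1, 152.1]
tcp_rot: [2.218, 2.224, -0.001]
wrist_force: [0.2, -0.1, 0.6]
gripper_width: 91.8
gripper_force: 0.0
```

```bash
python3 - <<'E'
from h import *
t=manip.camera("top");s=manip.camera("side")
a=cv2.resize(t["image"][120:260,190:410,::-1],None,fx=2,fy=2);b=cv2.resize(s["image"][130:270,210:330,::-1],None,fx=2,fy=2)
cv2.imwrite("pics/m7.png",np.hstack([a,b]));delta(425.5,110,61)
E
```

```text
tcp [425.8 109.2 152.3] d cm [ 0.08 -0.04  9.13] w [ 0.001  0.    -0.   ] width 91.6 t 17.2
```

View pics/m7.png

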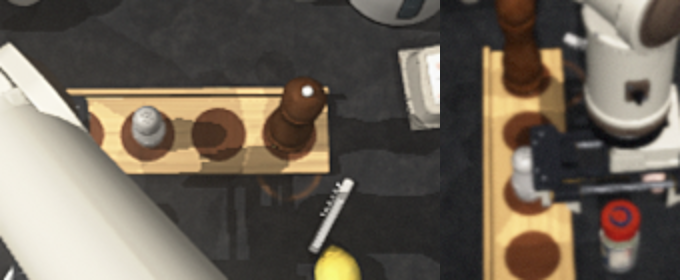

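The salt is on disc2 and the mill on disc4. The jar is between the jaws, so I'm descending and gripping it.

Call:
apply_moves --increments '[{"wx":0,"wy":0,"wz":0,"dx":0,"dy":0,"dz":0.6,"gripper":-1},{"wx":0,"wy":0,"wz":0,"dx":0,"dy":0,"dz":2.2,"gripper":-1},{"wx":0,"wy":0,"wz":0,"dx":0,"dy":0,"dz":4.2,"gripper":-1},{"wx":0,"wy":0,"wz":0,"dx":0,"dy":0,"dz":6.2,"gripper":-1},{"wx":0,"wy":0,"wz":0,"dx":0,"dy":0,"dz":8.0,"gripper":-1},{"wx":0,"wy":0,"wz":0,"dx":0,"dy":0,"dz":9.0,"gripper":-1},{"wx":0,"wy":0,"wz":0,"dx":0,"dy":0,"dz":9.1,"gripper":-1},{"wx":0,"wy":0,"wz":0,"dx":0,"dy":0,"dz":9.1,"gripper":-0.6},{"wx":0,"wy":0,"wz":0,"dx":0,"dy":0,"dz":9.1,"gripper":-0.2},{"wx":0,"wy":0,"wz":0,"dx":0,"dy":0,"dz":9.1,"gripper":0.2}]' --grip_force 15

```text
time_s: 18.2
ee_pos: [425.5, 109.9, 61.9]
tcp_rot: [2.22, 2.222, 0.002]
wrist_force: [-0.5, 0.7, 0.1]
gripper_width: 72.1
gripper_force: 0.0
```

Call:
apply_moves --increments '[{"wx":0,"wy":0,"wz":0,"dx":0,"dy":0,"dz":0,"gripper":0.6},{"wx":0,"wy":0,"wz":0,"dx":0,"dy":0,"dz":0,"gripper":1},{"wx":0,"wy":0,"wz":0,"dx":0,"dy":0,"dz":0,"gripper":1},{"wx":0,"wy":0,"wz":0,"dx":0,"dy":0,"dz":0,"gripper":1},{"wx":0,"wy":0,"wz":0,"dx":0,"dy":0,"dz":0,"gripper":1},{"wx":0,"wy":0,"wz":0,"dx":0,"dy":0,"dz":0,"gripper":1}]' --grip_force 20

```text
time_s: 18.8
ee_pos: [425.0, 109.9, 61.4]
tcp_rot: [2.22, 2.222, 0.001]
wrist_force: [0.3, -0.3, 2.0]
gripper_width: 44.1
gripper_force: 19.8
```

Call:
apply_moves --increments '[{"wx":0,"wy":0,"wz":0,"dx":0,"dy":0,"dz":-0.3,"gripper":1},{"wx":0,"wy":0,"wz":0,"dx":0,"dy":0,"dz":-1.0,"gripper":1},{"wx":0,"wy":0,"wz":0,"dx":0,"dy":0,"dz":-2.0,"gripper":1},{"wx":0,"wy":0,"wz":0,"dx":0,"dy":0,"dz":-3.2,"gripper":1},{"wx":0,"wy":0,"wz":0,"dx":0,"dy":0,"dz":-4.6,"gripper":1},{"wx":0,"wy":0,"wz":0,"dx":0,"dy":0,"dz":-6.0,"gripper":1},{"wx":0,"wy":0,"wz":0,"dx":0,"dy":0,"dz":-7.2,"gripper":1},{"wx":0,"wy":0,"wz":0,"dx":0,"dy":0,"dz":-7.9,"gripper":1},{"wx":0,"wy":0,"wz":0,"dx":0,"dy":0,"dz":-8.0,"gripper":1},{"wx":0,"wy":0,"wz":0,"dx":0,"dy":0,"dz":-8.0,"gripper":1}]' --grip_force 20

```text
time_s: 19.8
ee_pos: [424.8, 109.6, 141.3]
tcp_rot: [2.22, 2.222, 0.0]
wrist_force: [-0.7, 0.1, -1.3]
gripper_width: 43.9
gripper_force: 19.8
```

```bash
python3 - <<'E'
from h import *
t=manip.camera("top");s=manip.camera("side")
cv2.imwrite("pics/m8.png",cv2.resize(s["image"][110:270,210:370,::-1],None,fx=2.5,fy=2.5));delta(425.5,-69.5,141);delta(425.5,-69.5,141)
E
```

```text
tcp [424.4 109.7 140.8] d cm [-17.92   0.1   -0.02] w [-0.001  0.     0.001] width 44.4 t 19.9
tcp [424.4 109.7 140.8] d cm [-17.92   0.1   -0.02] w [-0.001  0.     0.001] width 44.4 t 19.9
```

View pics/m8.png

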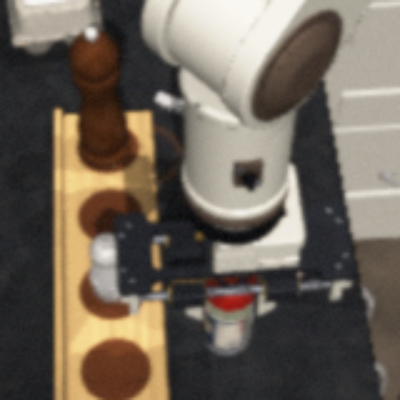

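The jar is lifted and level. Carrying it to disc3.

Call:
apply_moves --increments '[{"wx":0,"wy":0,"wz":0,"dx":-0.6,"dy":0,"dz":0,"gripper":1},{"wx":0,"wy":0,"wz":0,"dx":-2.0,"dy":0,"dz":0,"gripper":1},{"wx":0,"wy":0,"wz":0,"dx":-4.2,"dy":0,"dz":0,"gripper":1},{"wx":0,"wy":0,"wz":0,"dx":-6.7,"dy":0,"dz":0,"gripper":1},{"wx":0,"wy":0,"wz":0,"dx":-9.2,"dy":0,"dz":0,"gripper":1},{"wx":0,"wy":0,"wz":0,"dx":-11.7,"dy":0,"dz":0,"gripper":1},{"wx":0,"wy":0,"wz":0,"dx":-14.2,"dy":0,"dz":0,"gripper":1},{"wx":0,"wy":0,"wz":0,"dx":-16.4,"dy":0,"dz":0,"gripper":1},{"wx":0,"wy":0,"wz":0,"dx":-17.6,"dy":0,"dz":0,"gripper":1},{"wx":0,"wy":0,"wz":0,"dx":-17.9,"dy":0,"dz":0,"gripper":1}]' --grip_force 20

```text
time_s: 20.9
ee_pos: [424.6, -70.5, 140.9]
tcp_rot: [-2.223, -2.219, 0.001]
wrist_force: [-0.3, 0.9, -1.8]
gripper_width: 44.1
gripper_force: 19.8
```

Call:
apply_moves --increments '[{"wx":0,"wy":0,"wz":0,"dx":0,"dy":0.5,"dz":0,"gripper":1},{"wx":0,"wy":0,"wz":0,"dx":0,"dy":1.7,"dz":0,"gripper":1},{"wx":0,"wy":0,"wz":0,"dx":0,"dy":3.5,"dz":0,"gripper":1},{"wx":0,"wy":0,"wz":0,"dx":0,"dy":5.5,"dz":0,"gripper":1},{"wx":0,"wy":0,"wz":0,"dx":0,"dy":7.5,"dz":0,"gripper":1},{"wx":0,"wy":0,"wz":0,"dx":0,"dy":9.2,"dz":0,"gripper":1},{"wx":0,"wy":0,"wz":0,"dx":0,"dy":10.4,"dz":0,"gripper":1},{"wx":0,"wy":0,"wz":0,"dx":0,"dy":10.7,"dz":0,"gripper":1},{"wx":0,"wy":0,"wz":0,"dx":0,"dy":10.7,"dz":0,"gripper":1}]' --grip_force 20

```text
time_s: 21.8
ee_pos: [532.1, -68.0, 141.0]
tcp_rot: [-2.218, -2.223, -0.0]
wrist_force: [-0.1, 0.2, -1.5]
gripper_width: 44.4
gripper_force: 19.8
```

```bash
python3 - <<'E'
from h import *
t=manip.camera("top")
delta(532,-69.5,79)
E
```

```text
tcp [531.5 -68.4 141. ] d cm [-0.12  0.06  6.2 ] w [-0.001 -0.     0.002] width 44.5 t 21.85
```

Call:
apply_moves --increments '[{"wx":0,"wy":0,"wz":0,"dx":-0.1,"dy":0,"dz":0.6,"gripper":1},{"wx":0,"wy":0,"wz":0,"dx":-0.1,"dy":0,"dz":1.8,"gripper":1},{"wx":0,"wy":0,"wz":0,"dx":-0.1,"dy":0,"dz":3.2,"gripper":1},{"wx":0,"wy":0,"wz":0,"dx":-0.1,"dy":0,"dz":4.6,"gripper":1},{"wx":0,"wy":0,"wz":0,"dx":-0.1,"dy":0,"dz":5.5,"gripper":1},{"wx":0,"wy":0,"wz":0,"dx":-0.1,"dy":0,"dz":5.9,"gripper":1},{"wx":0,"wy":0,"wz":0,"dx":-0.1,"dy":0,"dz":6.1,"gripper":1},{"wx":0,"wy":0,"wz":0,"dx":-0.1,"dy":0,"dz":6.2,"gripper":1},{"wx":0,"wy":0,"wz":0,"dx":-0.1,"dy":0,"dz":6.25,"gripper":1},{"wx":0,"wy":0,"wz":0,"dx":-0.1,"dy":0,"dz":6.25,"gripper":1}]' --grip_force 20

```text
time_s: 22.85
ee_pos: [532.0, -69.8, 79.3]
tcp_rot: [2.22, 2.222, -0.0]
wrist_force: [-2.3, 0.6, 3.9]
gripper_width: 44.3
gripper_force: 19.9
```

Call:
apply_moves --increments '[{"wx":0,"wy":0,"wz":0,"dx":0,"dy":0,"dz":0,"gripper":0.2},{"wx":0,"wy":0,"wz":0,"dx":0,"dy":0,"dz":0,"gripper":-0.4},{"wx":0,"wy":0,"wz":0,"dx":0,"dy":0,"dz":0,"gripper":-1},{"wx":0,"wy":0,"wz":0,"dx":0,"dy":0,"dz":0,"gripper":-1},{"wx":0,"wy":0,"wz":0,"dx":0,"dy":0,"dz":-0.5,"gripper":-1},{"wx":0,"wy":0,"wz":0,"dx":0,"dy":0,"dz":-1.8,"gripper":-1},{"wx":0,"wy":0,"wz":0,"dx":0,"dy":0,"dz":-3.8,"gripper":-1},{"wx":0,"wy":0,"wz":0,"dx":0,"dy":0,"dz":-6.0,"gripper":-1},{"wx":0,"wy":0,"wz":0,"dx":0,"dy":0,"dz":-7.8,"gripper":-1},{"wx":0,"wy":0,"wz":0,"dx":0,"dy":0,"dz":-8.5,"gripper":-1}]' --grip_force 15

```text
time_s: 23.85
ee_pos: [533.4, -69.9, 166.5]
tcp_rot: [2.218, 2.22, 0.003]
wrist_force: [0.3, 0.4, -0.1]
gripper_width: 91.7
gripper_force: 0.0
```

```bash
python3 - <<'E'
from h import *
t=manip.camera("top")
delta(367.5,295.8,160)
E
```

```text
tcp [533.5 -70.  166.5] d cm [ 36.6  -16.56   0.55] w [0.004 0.001 0.001] width 91.8 t 23.9
```

Call:
apply_moves --increments '[{"wx":0,"wy":0,"wz":0,"dx":1.5,"dy":-0.7,"dz":0,"gripper":-1},{"wx":0,"wy":0,"wz":0,"dx":5.0,"dy":-2.3,"dz":0,"gripper":-1},{"wx":0,"wy":0,"wz":0,"dx":9.5,"dy":-4.3,"dz":0,"gripper":-1},{"wx":0,"wy":0,"wz":0,"dx":14.0,"dy":-6.3,"dz":0,"gripper":-1},{"wx":0,"wy":0,"wz":0,"dx":18.5,"dy":-8.4,"dz":0,"gripper":-1},{"wx":0,"wy":0,"wz":0,"dx":23.0,"dy":-10.4,"dz":0,"gripper":-1},{"wx":0,"wy":0,"wz":0,"dx":27.5,"dy":-12.4,"dz":0,"gripper":-1},{"wx":0,"wy":0,"wz":0,"dx":32.0,"dy":-14.5,"dz":0,"gripper":-1},{"wx":0,"wy":0,"wz":0,"dx":35.3,"dy":-16.0,"dz":0,"gripper":-1},{"wx":0,"wy":0,"wz":0,"dx":36.6,"dy":-16.6,"dz":0,"gripper":-1}]' --grip_force 15

```text
time_s: 24.9
ee_pos: [361.1, 299.9, 163.3]
tcp_rot: [-2.211, -2.229, 0.001]
wrist_force: [0.1, -0.3, -0.6]
gripper_width: 91.4
gripper_force: 0.0
```

```bash
python3 - <<'E'
from h import *
t=manip.camera("top");s=manip.camera("side")
a=cv2.resize(t["image"][120:280,130:370,::-1],None,fx=2,fy=2);b=cv2.resize(s["image"][200:360,240:380,::-1],None,fx=2,fy=2)
cv2.imwrite("pics/m9.png",np.hstack([a,b]));delta(367.5,295.8,14)
E
```

```text
tcp [362.2 298.4 163.2] d cm [-0.28  0.55 14.92] w [-0.002 -0.001  0.008] width 91.8 t 25.0
```

View pics/m9.png

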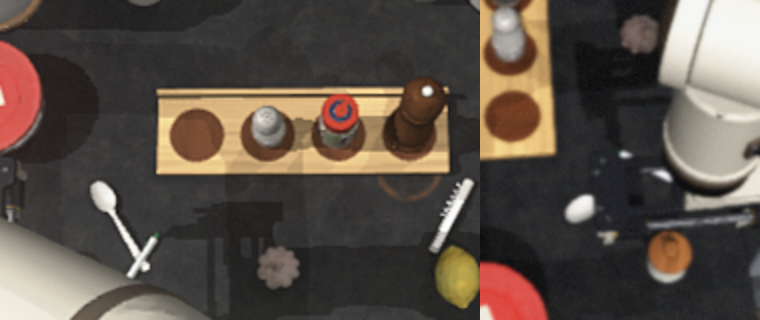

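The salt, jar and mill are all on their discs. I'll correct the small offset and descend onto the pot.

Call:
apply_moves --increments '[{"wx":0,"wy":0,"wz":0,"dx":-0.2,"dy":0.5,"dz":0.7,"gripper":-1},{"wx":0,"wy":0,"wz":0,"dx":-0.2,"dy":0.5,"dz":2.2,"gripper":-1},{"wx":0,"wy":0,"wz":0,"dx":-0.2,"dy":0.5,"dz":4.4,"gripper":-1},{"wx":0,"wy":0,"wz":0,"dx":-0.2,"dy":0.5,"dz":6.0,"gripper":-1},{"wx":0,"wy":0,"wz":0,"dx":-0.2,"dy":0.5,"dz":7.0,"gripper":-1},{"wx":0,"wy":0,"wz":0,"dx":-0.2,"dy":0.5,"dz":7.0,"gripper":-1}]' --grip_force 15

```text
time_s: 25.6
ee_pos: [369.8, 291.9, 91.7]
tcp_rot: [-2.222, -2.22, 0.006]
wrist_force: [0.5, 0.3, 0.7]
gripper_width: 91.4
gripper_force: 0.0
```

```bash
python3 - <<'E'
from h import *
delta(367.5,295.8,15)
t=manip.camera("top")
delta(367.5,295.8,15)
E
```

```text
tcp [369.8 291.9  91.7] d cm [ 0.41 -0.21  7.67] w [-0.003  0.002 -0.001] width 91.4 t 25.6
tcp [370.3 292.8  92.7] d cm [ 0.31 -0.26  7.77] w [-0.002  0.001 -0.   ] width 91.5 t 25.65
```

Call:
apply_moves --increments '[{"wx":0,"wy":0,"wz":0,"dx":0.3,"dy":-0.2,"dz":0.6,"gripper":-1},{"wx":0,"wy":0,"wz":0,"dx":0.3,"dy":-0.2,"dz":2.0,"gripper":-1},{"wx":0,"wy":0,"wz":0,"dx":0.3,"dy":-0.2,"dz":3.8,"gripper":-1},{"wx":0,"wy":0,"wz":0,"dx":0.3,"dy":-0.2,"dz":5.5,"gripper":-1},{"wx":0,"wy":0,"wz":0,"dx":0.3,"dy":-0.2,"dz":6.9,"gripper":-1},{"wx":0,"wy":0,"wz":0,"dx":0.3,"dy":-0.2,"dz":7.5,"gripper":-1},{"wx":0,"wy":0,"wz":0,"dx":0.3,"dy":-0.2,"dz":7.6,"gripper":-1},{"wx":0,"wy":0,"wz":0,"dx":0.3,"dy":-0.2,"dz":7.6,"gripper":-0.6},{"wx":0,"wy":0,"wz":0,"dx":0.3,"dy":-0.2,"dz":7.6,"gripper":-0.2},{"wx":0,"wy":0,"wz":0,"dx":0.3,"dy":-0.2,"dz":7.6,"gripper":0.1}]' --grip_force 15

```text
time_s: 26.65
ee_pos: [369.0, 297.2, 18.3]
tcp_rot: [2.22, 2.222, 0.002]
wrist_force: [0.1, 0.4, -0.2]
gripper_width: 72.3
gripper_force: 0.0
```

Call:
apply_moves --increments '[{"wx":0,"wy":0,"wz":0,"dx":0,"dy":0,"dz":0,"gripper":0.5},{"wx":0,"wy":0,"wz":0,"dx":0,"dy":0,"dz":0,"gripper":1},{"wx":0,"wy":0,"wz":0,"dx":0,"dy":0,"dz":0,"gripper":1},{"wx":0,"wy":0,"wz":0,"dx":0,"dy":0,"dz":0,"gripper":1},{"wx":0,"wy":0,"wz":0,"dx":0,"dy":0,"dz":0,"gripper":1},{"wx":0,"wy":0,"wz":0,"dx":0,"dy":0,"dz":0,"gripper":1}]' --grip_force 15

```text
time_s: 27.25
ee_pos: [368.4, 296.8, 17.8]
tcp_rot: [2.22, 2.223, -0.0]
wrist_force: [-1.0, -0.2, 1.9]
gripper_width: 45.8
gripper_force: 15.0
```

Call:
apply_moves --increments '[{"wx":0,"wy":0,"wz":0,"dx":0,"dy":0,"dz":-0.3,"gripper":1},{"wx":0,"wy":0,"wz":0,"dx":0,"dy":0,"dz":-1.0,"gripper":1},{"wx":0,"wy":0,"wz":0,"dx":0,"dy":0,"dz":-2.0,"gripper":1},{"wx":0,"wy":0,"wz":0,"dx":0,"dy":0,"dz":-3.2,"gripper":1},{"wx":0,"wy":0,"wz":0,"dx":0,"dy":0,"dz":-4.4,"gripper":1},{"wx":0,"wy":0,"wz":0,"dx":0,"dy":0,"dz":-5.4,"gripper":1},{"wx":0,"wy":0,"wz":0,"dx":0,"dy":0,"dz":-6.0,"gripper":1},{"wx":0,"wy":0,"wz":0,"dx":0,"dy":0,"dz":-6.0,"gripper":1}]' --grip_force 15

```text
time_s: 28.05
ee_pos: [369.3, 297.2, 78.8]
tcp_rot: [2.22, 2.222, 0.003]
wrist_force: [-0.2, 0.7, -3.0]
gripper_width: 45.6
gripper_force: 15.0
```

```bash
python3 - <<'E'
from h import *
delta(367.5,111,78)
t=manip.camera("top")
delta(367.5,111,78)
E
```

```text
tcp [369.3 297.2  78.8] d cm [-18.62  -0.19   0.06] w [ 0.002 -0.001  0.001] width 45.6 t 28.05
tcp [369.  296.8  78.2] d cm [-1.858e+01 -1.600e-01  1.000e-02] w [ 0.001 -0.     0.001] width 45.8 t 28.1
```

The point (368,111) lies inside the minimum reach, so I'm going straight across to disc1. That way is clear.

Call:
apply_moves --increments '[{"wx":0,"wy":0,"wz":0,"dx":-0.6,"dy":0.5,"dz":0,"gripper":1},{"wx":0,"wy":0,"wz":0,"dx":-2.2,"dy":1.9,"dz":0,"gripper":1},{"wx":0,"wy":0,"wz":0,"dx":-4.4,"dy":3.9,"dz":0,"gripper":1},{"wx":0,"wy":0,"wz":0,"dx":-6.9,"dy":6.1,"dz":0,"gripper":1},{"wx":0,"wy":0,"wz":0,"dx":-9.5,"dy":8.4,"dz":0,"gripper":1},{"wx":0,"wy":0,"wz":0,"dx":-12.1,"dy":10.7,"dz":0,"gripper":1},{"wx":0,"wy":0,"wz":0,"dx":-14.7,"dy":13.0,"dz":0,"gripper":1},{"wx":0,"wy":0,"wz":0,"dx":-16.9,"dy":15.0,"dz":0,"gripper":1},{"wx":0,"wy":0,"wz":0,"dx":-18.2,"dy":16.1,"dz":0,"gripper":1},{"wx":0,"wy":0,"wz":0,"dx":-18.6,"dy":16.5,"dz":0,"gripper":1}]' --grip_force 15

```text
time_s: 29.1
ee_pos: [534.8, 107.7, 76.7]
tcp_rot: [2.225, 2.218, -0.003]
wrist_force: [0.2, 0.2, -1.3]
gripper_width: 45.6
gripper_force: 15.0
```

```bash
python3 - <<'E'
from h import *
t=manip.camera("top");s=manip.camera("side")
b=cv2.resize(s["image"][160:300,210:370,::-1],None,fx=2.5,fy=2.5)
cv2.imwrite("pics/m10.png",b);delta(533.7,111,36)
E
```

```text
tcp [533.7 110.1  77.1] d cm [0.09 0.01 4.11] w [-0.001  0.    -0.001] width 45.5 t 29.2
```

View pics/m10.png

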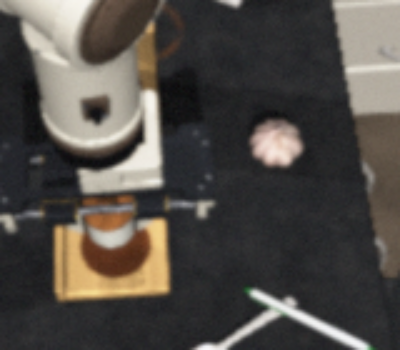

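The pot is over disc1. The fingertips will come down level with the lip, so I'm yawing 0.6 rad and will open only partly before rising.

Call:
apply_moves --increments '[{"wx":0,"wy":0,"wz":-0.05,"dx":0.1,"dy":0,"dz":0,"gripper":1},{"wx":0,"wy":0,"wz":-0.15,"dx":0.1,"dy":0,"dz":0,"gripper":1},{"wx":0,"wy":0,"wz":-0.26,"dx":0.1,"dy":0,"dz":0,"gripper":1},{"wx":0,"wy":0,"wz":-0.38,"dx":0.1,"dy":0,"dz":0.3,"gripper":1},{"wx":0,"wy":0,"wz":-0.5,"dx":0.1,"dy":0,"dz":1.0,"gripper":1},{"wx":0,"wy":0,"wz":-0.58,"dx":0.1,"dy":0,"dz":2.0,"gripper":1},{"wx":0,"wy":0,"wz":-0.6,"dx":0.1,"dy":0,"dz":3.0,"gripper":1},{"wx":0,"wy":0,"wz":-0.6,"dx":0.1,"dy":0,"dz":3.7,"gripper":1},{"wx":0,"wy":0,"wz":-0.6,"dx":0.1,"dy":0,"dz":4.0,"gripper":1},{"wx":0,"wy":0,"wz":-0.6,"dx":0.1,"dy":0,"dz":4.0,"gripper":1}]' --grip_force 15

```text
time_s: 30.2
ee_pos: [533.3, 112.3, 37.3]
tcp_rot: [-1.464, -2.779, 0.001]
wrist_force: [-0.8, -0.5, -1.7]
gripper_width: 45.8
gripper_force: 15.0
```

Call:
apply_moves --increments '[{"wx":0,"wy":0,"wz":0,"dx":0,"dy":0,"dz":0.05,"gripper":1},{"wx":0,"wy":0,"wz":0,"dx":0,"dy":0,"dz":0.1,"gripper":1},{"wx":0,"wy":0,"wz":0,"dx":0,"dy":0,"dz":0.15,"gripper":1},{"wx":0,"wy":0,"wz":0,"dx":0,"dy":0,"dz":0.15,"gripper":1}]' --grip_force 15

```text
time_s: 30.6
ee_pos: [533.9, 112.0, 36.4]
tcp_rot: [1.464, 2.779, 0.0]
wrist_force: [-1.3, -0.1, -0.9]
gripper_width: 45.7
gripper_force: 15.0
```

Call:
apply_moves --increments '[{"wx":0,"wy":0,"wz":0,"dx":0,"dy":0,"dz":0.05,"gripper":1},{"wx":0,"wy":0,"wz":0,"dx":0,"dy":0,"dz":0.1,"gripper":1},{"wx":0,"wy":0,"wz":0,"dx":0,"dy":0,"dz":0.1,"gripper":1}]' --grip_force 15

```text
time_s: 30.9
ee_pos: [533.9, 112.0, 35.7]
tcp_rot: [1.464, 2.779, -0.0]
wrist_force: [-1.0, -1.3, 4.6]
gripper_width: 45.7
gripper_force: 15.0
```

Contact. I'm opening partly, rising, and then opening fully.

Call:
apply_moves --increments '[{"wx":0,"wy":0,"wz":0,"dx":0,"dy":0,"dz":0,"gripper":-0.1},{"wx":0,"wy":0,"wz":0,"dx":0,"dy":0,"dz":0,"gripper":-0.2},{"wx":0,"wy":0,"wz":0,"dx":0,"dy":0,"dz":0,"gripper":-0.2},{"wx":0,"wy":0,"wz":0,"dx":0,"dy":0,"dz":-0.3,"gripper":-0.2},{"wx":0,"wy":0,"wz":0,"dx":0,"dy":0,"dz":-0.9,"gripper":-0.2},{"wx":0,"wy":0,"wz":0,"dx":0,"dy":0,"dz":-1.6,"gripper":-0.4},{"wx":0,"wy":0,"wz":0,"dx":0,"dy":0,"dz":-2.8,"gripper":-0.4},{"wx":0,"wy":0,"wz":0,"dx":0,"dy":0,"dz":-4.6,"gripper":-0.4},{"wx":0,"wy":0,"wz":0,"dx":0,"dy":0,"dz":-7.0,"gripper":-0.4},{"wx":0,"wy":0,"wz":0,"dx":0,"dy":0,"dz":-9.0,"gripper":-0.4}]' --grip_force 15

```text
time_s: 31.9
ee_pos: [534.1, 112.4, 127.7]
tcp_rot: [1.463, 2.779, 0.001]
wrist_force: [0.4, 0.9, -0.0]
gripper_width: 64.0
gripper_force: 0.0
```

```bash
python3 - <<'E'
from h import *
delta(360,260,160,0.6)
E
```

```text
tcp [534.1 112.4 127.7] d cm [22.02 -6.   -3.25] w [0.001 0.001 0.001] width 64.0 t 31.9
```

Withdrawing to the side so the final check has a clear view.

Call:
apply_moves --increments '[{"wx":0,"wy":0,"wz":0,"dx":0.8,"dy":-0.2,"dz":-1.5,"gripper":-0.4},{"wx":0,"wy":0,"wz":0,"dx":2.8,"dy":-0.8,"dz":-3.0,"gripper":-0.4},{"wx":0,"wy":0,"wz":0,"dx":6.0,"dy":-1.6,"dz":-3.2,"gripper":-0.4},{"wx":0,"wy":0,"wz":0,"dx":9.5,"dy":-2.6,"dz":-3.2,"gripper":-0.4},{"wx":0,"wy":0,"wz":0,"dx":13.0,"dy":-3.6,"dz":-3.2,"gripper":-0.4},{"wx":0,"wy":0,"wz":0,"dx":16.5,"dy":-4.5,"dz":-3.2,"gripper":-0.4},{"wx":0,"wy":0,"wz":0,"dx":20.0,"dy":-5.4,"dz":-3.2,"gripper":-0.4},{"wx":0,"wy":0,"wz":0,"dx":21.6,"dy":-5.9,"dz":-3.2,"gripper":-0.4},{"wx":0,"wy":0,"wz":0,"dx":22.0,"dy":-6.0,"dz":-3.2,"gripper":-0.4},{"wx":0,"wy":0,"wz":0,"dx":22.0,"dy":-6.0,"dz":-3.2,"gripper":-0.4}]' --grip_force 15

```text
time_s: 32.9
ee_pos: [359.6, 259.7, 157.7]
tcp_rot: [1.462, 2.78, -0.0]
wrist_force: [0.4, 0.3, -0.1]
gripper_width: 64.4
gripper_force: 0.0
```

```bash
python3 - <<'E'
from h import *
t=manip.camera("top");s=manip.camera("side")
a=cv2.resize(t["image"][140:225,195:375,::-1],None,fx=3,fy=3);b=cv2.resize(s["image"][110:290,215:295,::-1],None,fx=3,fy=3)
H=np.zeros((540,780,3),np.uint8);H[:255,:540]=a;H[:,540:]=b
cv2.imwrite("pics/f1.png",H)
print(blobs(s["image"],(235,190,275,290),(0,120,60),(8,255,255),30),blobs(t["image"],(285,160,320,205),(0,150,90),(6,255,255),30))
delta(0,0,0)
E
```

```text
[] [([299.6, 175.7], [6, 7, 18, 18, 196])]
tcp [360.8 258.8 157.4] d cm [ -0.99 -44.39  15.73] w [0.    0.001 0.6  ] width 64.4 t 33.0
```

View pics/f1.png

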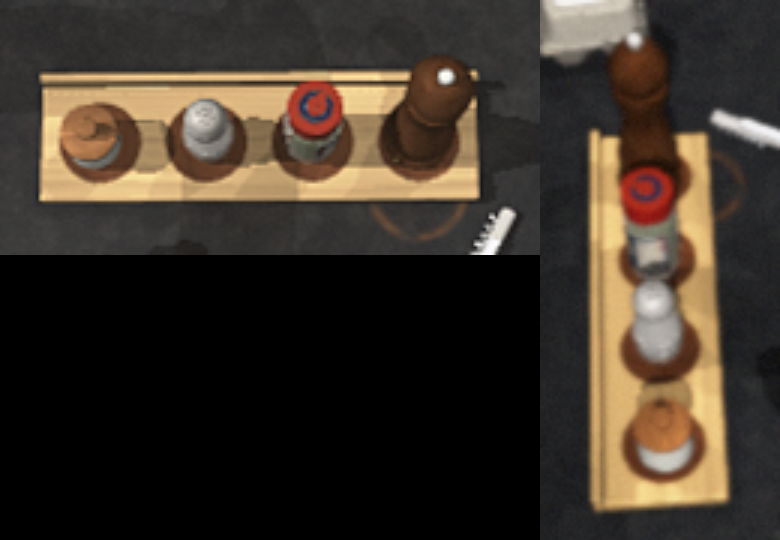

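All four stand upright on their discs in the right order. A quick two-view check of the axes before handing in.

```bash
python3 - <<'E'
from h import *
t=manip.camera("top");s=manip.camera("side")
for n,h,d,a,b in(("mill",205,(532,-160),(246.3,123.7),(343.7,165.3)),("jar",127,(532,-69.5),(250.7,172.3),(300,174.7)),("salt",106,(532.8,20.5),(252.7,206.7),(263.7,177.3)),("pot",78,(533.7,111),(255.7,249.3),(226,181.7))):
    X,e=tri(s,t,a,b);r=(ray(s,a,h)+ray(t,b,h))/2;print(n,h,X.round(1),np.round(e,1),"off",(r[:2]-d).round(1))
E
```

```text
mill 205 [ 534.1 -159.9  199.9] [0.4 0.4] off [1.3 3. ]
jar 127 [533.  -68.1 127.8] [0.7 0.7] off [1.1 1.3]
salt 106 [533.6  16.8 105.6] [0.9 0.8] off [ 0.7 -3.4]
pot 78 [533.7 110.5  66.4] [1.2 1.1] off [-1.8  1.9]
```

All axes are within about 4 mm of their disc centres, so I'm handing in.

```bash
python3 -c "
from cell import manip
print(manip.close_job())"
```

```text
the job is handed in; nothing more can be done
None
```

The job is handed in at about 33 s: from the egg-box end the board holds mill, jar, salt and pot, all upright and within about 4 mm of their disc centres by my last two-view check; no verdict was returned.

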